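Build a crosswise crib on the spring gauge and hold it under load

ROBOT

A 6-joint arm with a two-finger parallel gripper is mounted at the origin on the work surface; the furniture and walls round the work are solid. World frame = base frame: x ahead of the robot, y to its left, z up, the work surface at z = 0. Lengths are in m, angles in rad, forces in N, time in s.
With the tool pointing down it reaches from about 0.35 to 0.775 m from the base axis. Payload 7.3 kg.
Tool frame: the origin (TCP) lies between the finger pads; the fingertips stand 17 mm ahead of it and the grasp point (between the pads) lies 2 mm behind it; z points along the fingers, y is the direction in which the jaws open and shut (so a half turn about z gives the same grasp; the last joint's range is limited). The gripper opens to 92 mm and grips with 3 to 60 N. Pads are 19 mm wide; open, the fingers measure 130 mm over their backs; the gripper's body (75 mm by 190 mm) begins 47 mm behind the grasp point.
Start: joints at [-0.146, 0.342, 1.524, -0, 1.275, -0.146], TCP at [0.525, 0, 0.244] pointing down, gripper open.
Joint ranges: [-2.53, 2.53], [-0.77, 2.02], [0.04, 2.7], [-1, 4.14], [0.28, 2.66], [-3.11, 3.11]. Speed limits (rad/s): [2.57, 2.57, 3.14, 3.14, 3.14, 3.14].

INTERFACE

Orientations are given as [roll, pitch, yaw] about the fixed x, y, z axes, in that order (R = Rz(yaw) Ry(pitch) Rx(roll)).
In Python, from cell import sensors, vision, hand_in gives the robot as it stands.
- The arm moves only by the tool step_arm, never from a script. Its argument "series" is a list of rows, each a list of 5 numbers: the opening, from 0 (shut) to 1 (fully open), then the shift along the world's x, y, z each as a share of 25 mm, from -1 to 1, then the turn about the world's z as a share of 0.08 rad, from -1 to 1. A call has 1 to 12 rows; each row shifts and turns the commanded pose from where the row before left it; what a row does not reach is not made up. A row lasts 1/10 s, in which the tool goes at most 50 mm and 8.59 degrees, less where a joint would pass 70% of its speed; a pose out of reach is approached as far as the arm can. A call with a number of a shift or a turn outside -1 to 1 is refused whole. A call with a gripper value outside its range is refused whole. The fingers move at their own pace and stop on an object; "squeeze" is the grip in N (left out, the last holds). Time passes only in rows, so rows that do not move let the fingers close. It gives the time, the measured TCP pose, the force and the opening at its end, in the units of the state.
- sensors.observe(): the state, without advancing time (a new reading comes with each control period).
- vision.read_camera(name): name is "scene" or "side" or "wrist"; returns a dict with "pixels" (400x640x3 uint8, blue, green, red), "range_z" (400x640 float32, m along the optical axis (not along the pixel's ray), 0 where there is no reading), "camera_matrix" (3x3 intrinsics, pixels), "pose" (4x4, takes a point from camera to world coordinates). Camera axes: x right, y down, z forward; pixel columns grow to the right and rows downward; lengths in m; the calibration is good to about 2 mm. A picture is of the moment at which its call begins.
- hand_in(): hands the job in, once; it reports no verdict.
The state is a dict: "time": time; "qpos": joint angles; "qvel": joint speeds; "joint_efforts": joint torques, N m; "tool_pos": TCP position; "tool_rot": TCP orientation; "contact_force": force on the tool from outside, world axes, zero at the start; "torque": the same for the moment, N m; "opening": finger opening in m.
Only numpy, scipy, OpenCV 4.12 (cv2) and the standard library are available. Lean on these libraries where they do the work, as an engineer would, in place of code of your own. Each camera call takes 0.05 s, during which the arm holds its last target.

TASK

Build the crib on the spring gauge's bed: lay the two pale slats flat across the two fixed dark brown bearers, one on each pair of white marks, then lay the dark brown slat with the steel disc on top of them, crosswise again and centred, disc up. Then press straight down on the dark brown slat's middle until the orange pointer stands in the middle of the green band (14 mm of travel), without ever letting it get into the red, and keep it there steadily for at least three seconds; finish while still holding it pressed. Touch neither the gauge nor the pale slats while you hold, and leave the weight, the cup and the stopwatch where they are.

Things in the scene. Friction and masses are not known exactly. Their poses are not given: they have to be found in the camera images.
- gauge: spring load gauge, fixed to the bench: grey base plate 170x160x12 mm, on it the sprung aluminium bed. Origin: centre of the base's underside, on the bench; z up, its x axis is the direction of the two bearers; on its -x side, 79 mm out, stands the upright white scale (up to 80 mm high) with a green band and a red zone, with the orange pointer before it
- bed_top (a point): centre of the top of the gauge's square bed, 130x130 mm, 75 mm above the bench when not pressed; axes as the gauge's; it sinks with the bed. Two dark brown wooden bearers, 120 mm long (along x), 24 mm wide, 18 mm high, are fixed on it at y = -42 and +42 mm. White marks on both bearers at x = -35 and x = +35 mm show where the two cross slats go, centred at y = 0, lying along y. The dark brown slat goes on top of them at x = y = 0, lying along x
- bed (a joint): downward travel of the sprung bed in m: 0 up at rest, hard stop at 0.024. It rises and returns by itself when let go. The slats' weight alone does not sink it. With the crib on it, a push of 0.5 to 1.5 N starts it moving, then 0.8 N more per mm: about 12 N at 14 mm. Green band of the pointer: 0.011 to 0.017; red from 0.020
- slat_a_center (a point): loose pale wood slat, 120 mm long (its x axis) x 26 mm wide (its y axis) x 18 mm thick (its z axis), about 50 g, lying flat on the bench; this point is its centre, 9 mm above its underside. slat_a and slat_b are alike and interchangeable
- slat_b_center (a point): loose pale wood slat, 120 mm long (its x axis) x 26 mm wide (its y axis) x 18 mm thick (its z axis), about 50 g, lying flat on the bench; this point is its centre, 9 mm above its underside. slat_a and slat_b are alike and interchangeable
- slat_a: the pale slat slat_a itself (origin: centre of its underside)
- slat_b: the pale slat slat_b itself (origin: centre of its underside)
- cap: the dark brown slat itself (origin: centre of its underside)
- cap_center (a point): loose dark brown wood slat of the same size (120x26x18 mm, long axis x, about 50 g), lying flat on the bench, with a steel disc 22 mm across and 3 mm high fixed on the middle of its top; this point is the slat's centre, 9 mm above its underside (the disc's top is 12 mm above it)
- weight_0: brass calibration weight, 32 mm across, 46 mm tall; loose on the bench, to be left alone; origin: centre of its underside
- test_cup_c: grey metal test cup, 53 mm across, 36 mm tall; loose on the bench, to be left alone; origin: centre of its underside
- stopwatch: grey stopwatch with buttons, 70x62x18 mm; loose on the bench, to be left alone; origin: centre of its underside

How it is judged:
By the outcome, as a careful person would: the job done as asked, in the order asked, and still so for the second after the job is handed in, while the arm keeps its last pose, push and grip.
It also fails if it takes over 72 s, if anything falls off the work surface, if the arm or the gripper's body presses on something with over 40 N, if the wrist force passes 120 N, or if a joint passes its speed limit or range.

## Working session

There is one attempt and no reset: what is moved stays moved. The work goes in short steps, Python scripts to look and compute and a tool call to move; the robot and the scene stay as the last step left them, time stands still between calls to the robot, and variables do not carry over. Pictures are saved under pics/ and viewed, and the job is handed in when it is done.

Besides the shell and the picture viewer there is one more tool, called by a JSON object that holds its "method" and its "body". step_arm: Moves the arm, as the interface text tells. Its arguments: {"type":"object","properties":{"series":{"type":"array","items":{"type":"array","items":{"type":"number","minimum":-1,"maximum":1}}},"squeeze":{"type":"number"}},"required":["series"]}

```bash
mkdir -p pics; ls; cat > h.py <<'E'
import numpy as np, cv2
from cell import sensors, vision, hand_in
def cap(n,f=None):
    d=vision.read_camera(n)
    np.savez('/tmp/%s.npz'%n,**d)
    if f: cv2.imwrite('pics/'+f,d['pixels'])
    return d
def cloud(d):
    z=d['range_z'];K=d['camera_matrix'];T=d['pose']
    v,u=np.mgrid[:z.shape[0],:z.shape[1]]
    P=np.stack([(u-K[0,2])/K[0,0]*z,(v-K[1,2])/K[1,1]*z,z],-1)
    W=P@T[:3,:3].T+T[:3,3]
    W[z==0]=np.nan
    return W
E
python3 - <<'E'
from h import *
s=sensors.observe();print(s)
for n in ['scene','side','wrist']:
    d=cap(n,n+'0.png');print(n,d['pose'].round(3).tolist(),d['camera_matrix'].tolist())
E
```

```text
pics
{'time': 0.0, 'qpos': array([-1.46015003e-01,  3.42732688e-01,  1.52504575e+00,  1.31889151e-05,
        1.27538656e+00, -1.46015873e-01]), 'qvel': array([-8.46937803e-04,  6.47120187e-04, -2.51270158e-03, -1.65966873e-03,
       -7.97201191e-05, -1.37006359e-03]), 'joint_efforts': array([ 7.61924657e-04, -4.31245601e+01, -2.44219762e+01,  7.17750052e-02,
        5.59406646e-02, -1.04314388e-04]), 'tool_pos': array([5.24609804e-01, 7.56047019e-05, 2.43029743e-01]), 'tool_rot': array([-3.14003887e+00, -2.41249747e-04,  1.57079316e+00]), 'contact_force': array([-0.02737381, -0.03924398, -0.57440838]), 'torque': array([0.04231586, 0.03713665, 0.04703752]), 'opening': 0.091939470340722}
scene [[-0.968, 0.147, -0.204, 0.852], [0.251, 0.571, -0.782, 0.92], [0.001, -0.808, -0.59, 0.834], [0.0, 0.0, 0.0, 1.0]] [[483.9884375555586, 0.0, 313.41946357453406], [0.0, 483.9884375555586, 200.3963672534879], [0.0, 0.0, 1.0]]
side [[-0.962, 0.227, -0.153, 0.777], [0.274, 0.787, -0.553, 0.507], [-0.005, -0.574, -0.819, 0.976], [0.0, 0.0, 0.0, 1.0]] [[477.96191454510404, 0.0, 325.62267383467463], [0.0, 477.96191454510404, 198.5774861353888], [0.0, 0.0, 1.0]]
wrist [[1.0, 0.0, -0.002, 0.523], [-0.0, -0.961, -0.277, 0.075], [-0.002, 0.277, -0.961, 0.384], [0.0, 0.0, 0.0, 1.0]] [[347.58705832965694, 0.0, 319.08482269405596], [0.0, 347.58705832965694, 202.46558720586458], [0.0, 0.0, 1.0]]
```

View pics/scene0.png

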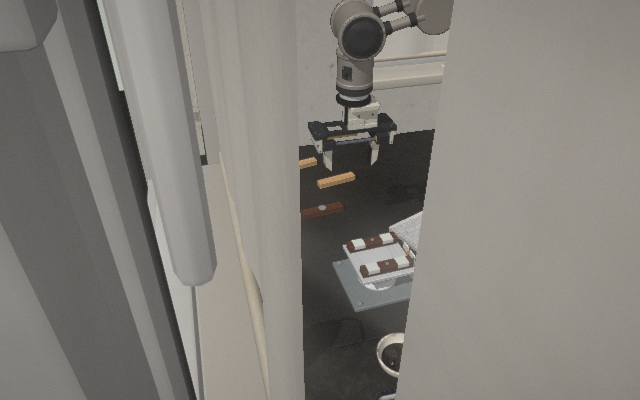

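View pics/side0.png

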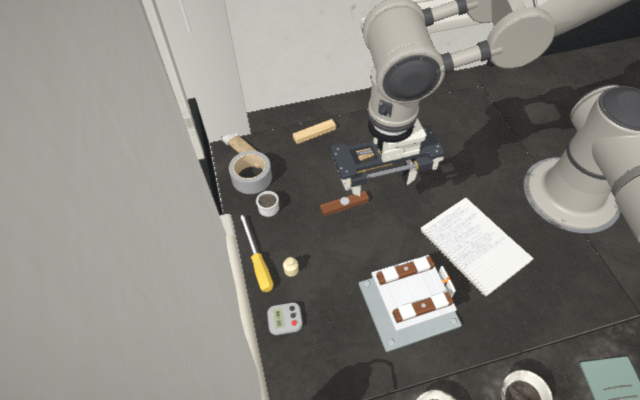

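View pics/wrist0.png

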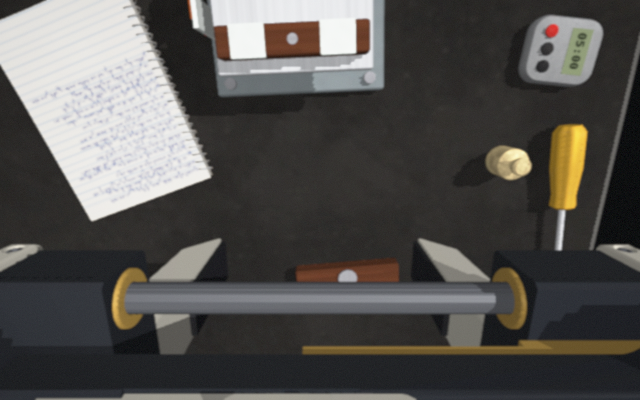

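The side view shows the gauge at about (410,300), the cap at (345,203) and one pale slat at (314,131). The second pale slat, at about (366,153), is partly behind the gripper; the scene view shows it clearly. Next I'll measure them.

```bash
cat >> h.py <<'E'
def comps(W,m,minpx=25,name=''):
    n,L,st,c=cv2.connectedComponentsWithStats(m.astype(np.uint8))
    for i in range(1,n):
        if st[i,4]<minpx: continue
        p=W[(L==i)]; p=p[~np.isnan(p).any(1)]
        if len(p)<minpx: continue
        r=cv2.minAreaRect((p[:,:2]*1000).astype(np.float32))
        (cx,cy),(a,b),t=r
        if a<b: a,b,t=b,a,t-90
        t=(t+90)%180-90
        print(name,'px',c[i].round(),st[i,4],'ctr',round(cx,1),round(cy,1),'size',round(a,1),round(b,1),'ang',round(t,1),'z',np.percentile(p[:,2]*1000,[5,50,95]).round(1))
E
python3 - <<'E'
from h import *
for n in ['scene','side','wrist']:
    d=dict(np.load('/tmp/%s.npz'%n)); W=cloud(d)
    hsv=cv2.cvtColor(d['pixels'],cv2.COLOR_BGR2HSV); H,S,V=cv2.split(hsv)
    z=W[...,2]
    inb=(W[...,0]>.25)&(W[...,0]<.9)&(abs(W[...,1])<.45)
    comps(W,inb&(z>.012)&(z<.023)&(H<25)&(S>60),name=n+' low')
    comps(W,inb&(z>.083)&(z<.100),name=n+' bearer')
    comps(W,inb&(z>.068)&(z<.08),60,name=n+' bed')
    comps(W,inb&(z>.006)&(z<.016),100,name=n+' base')
    comps(W,inb&(z>.02)&(z<.06)&(S<300),60,name=n+' obst')
E
```

```text
scene low px [307. 161.] 103 ctr 538.2 -375.6 size 62.4 30.5 ang 15.6 z [12.9 17.8 21.1]
scene low px [336. 178.] 241 ctr 475.5 -260.2 size 120.5 35.1 ang 9.7 z [13.1 17.7 21.2]
scene low px [322. 209.] 275 ctr 555.6 -121.1 size 122.4 31.2 ang 4.4 z [12.7 17.7 20.7]
scene bearer px [212. 145.] 73 ctr 826.1 -424.5 size 43.5 13.8 ang 0.2 z [83.7 91.3 98.7]
scene bearer px [371. 241.] 511 ctr 503.3 122.5 size 122.3 27.9 ang 2.3 z [84.6 92.7 95.7]
scene bearer px [386. 265.] 583 ctr 499.7 206.0 size 120.8 29.0 ang 2.8 z [85.  92.8 95.6]
scene bed px [379. 261.] 1366 ctr 492.7 164.0 size 150.9 134.2 ang 1.4 z [70.6 75.3 78.6]
scene base px [335. 182.] 100 ctr 475.2 -250.7 size 118.3 28.4 ang 1.4 z [ 6.8 11.9 15.6]
scene base px [322. 212.] 145 ctr 556.8 -116.1 size 119.1 25.2 ang 4.1 z [ 6.7 11.3 15.8]
scene base px [409. 229.] 652 ctr 362.9 8.1 size 171.0 80.1 ang 60.2 z [ 9.2 12.6 15.1]
scene base px [370. 288.] 1763 ctr 504.6 164.7 size 164.6 163.5 ang 2.2 z [ 9.  12.3 15. ]
scene base px [393. 361.] 104 ctr 551.6 392.3 size 29.2 28.1 ang 20.0 z [ 6.9 13.4 15.7]
scene obst px [213. 159
[... 3540 characters left out ...]
 px [494. 158.] 138 ctr 712.9 17.3 size 30.9 12.9 ang 71.4 z [ 6.6 11.3 15.5]
wrist base px [559. 230.] 122 ctr 793.7 -62.8 size 47.7 6.3 ang -82.8 z [12.8 15.  15.9]
wrist base px [347. 265.] 400 ctr 553.8 -108.5 size 118.4 2.5 ang 5.2 z [ 6.6 11.2 15.6]
wrist obst px [208.  21.] 267 ctr 425.5 144.5 size 25.0 4.9 ang 82.9 z [36.5 48.2 59. ]
wrist obst px [629. 203.] 2031 ctr 847.4 -10.5 size 134.9 4.7 ang -89.8 z [20.9 31.  49.1]
wrist obst px [570. 165.] 1918 ctr 786.4 8.1 size 89.3 28.1 ang -85.7 z [20.6 25.4 28.6]
wrist obst px [512. 164.] 898 ctr 720.3 14.6 size 31.4 28.6 ang 73.9 z [23.1 29.9 46.2]
wrist obst px [347. 276.] 147 ctr 555.1 -117.4 size 19.9 14.4 ang 0.4 z [20.2 20.9 22.1]
```

```bash
python3 - <<'E'
from h import *
for n in ['scene','side']:
    d=dict(np.load('/tmp/%s.npz'%n)); W=cloud(d)
    z=W[...,2]
    for lo,hi in [(.03,.06),(.06,.12),(.12,.2),(.2,.35)]:
        m=(z>lo)&(z<hi)&(W[...,1]<-.2)&(W[...,0]>.3)&(W[...,0]<.9)
        p=W[m]
        for x0 in np.arange(.3,.9,.1):
            q=p[(p[:,0]>=x0)&(p[:,0]<x0+.1)]
            if len(q)>5: print(n,lo,hi,'x',round(x0,1),len(q),'ymin/5/50/95 max',np.percentile(q[:,1],[0,5,50,95,100]).round(3))
    # pole wrt side
    m=(z>.05)&(z<.6)&(W[...,0]>.6)&(W[...,0]<1.0)&(W[...,1]>-.45)&(W[...,1]<.6)
    q=W[m]
    print(n,'x side walls',len(q))
    for y0 in np.arange(-.45,.6,.1):
        r=q[(q[:,1]>=y0)&(q[:,1]<y0+.1)]
        if len(r)>5: print('  y',round(y0,2),np.percentile(r[:,0],[0,5,50,95]).round(3), 'z',r[:,2].min().round(2),r[:,2].max().round(2))
E
```

```text
scene 0.03 0.06 x 0.3 21 ymin/5/50/95 max [-0.52  -0.517 -0.513 -0.508 -0.503]
scene 0.03 0.06 x 0.4 42 ymin/5/50/95 max [-0.519 -0.517 -0.511 -0.508 -0.506]
scene 0.03 0.06 x 0.5 69 ymin/5/50/95 max [-0.521 -0.517 -0.51  -0.505 -0.503]
scene 0.03 0.06 x 0.8 105 ymin/5/50/95 max [-0.432 -0.43  -0.426 -0.421 -0.417]
scene 0.06 0.12 x 0.3 62 ymin/5/50/95 max [-0.52  -0.518 -0.512 -0.507 -0.504]
scene 0.06 0.12 x 0.4 286 ymin/5/50/95 max [-0.52  -0.516 -0.511 -0.505 -0.501]
scene 0.06 0.12 x 0.5 155 ymin/5/50/95 max [-0.517 -0.516 -0.511 -0.506 -0.503]
scene 0.06 0.12 x 0.8 243 ymin/5/50/95 max [-0.432 -0.43  -0.426 -0.421 -0.418]
scene 0.12 0.2 x 0.3 32 ymin/5/50/95 max [-0.519 -0.517 -0.511 -0.506 -0.497]
scene 0.12 0.2 x 0.4 644 ymin/5/50/95 max [-0.52  -0.516 -0.511 -0.506 -0.499]
scene 0.12 0.2 x 0.5 229 ymin/5/50/95 max [-0.52  -0.517 -0.511 -0.506 -0.503]
scene 0.12 0.2 x 0.8 442 ymin/5/50/95 max [-0.434 -0.43  -0.425 -0.216 -0.2  ]
scene 0.2 0.35 x 0.3 23 ymin/5/50/95 max [-0.452 -0.45  -0.444 -0.437 -0.436]
scene 0.2 0.35 x 0.4 1332 ymin/5/50/95 max [-0.524 -0.516 -0.511 -0.506
[... 2291 characters left out ...]
 -0.506 -0.502]
side 0.2 0.35 x 0.6 1999 ymin/5/50/95 max [-0.516 -0.512 -0.509 -0.506 -0.503]
side 0.2 0.35 x 0.7 2313 ymin/5/50/95 max [-0.515 -0.511 -0.425 -0.422 -0.418]
side 0.2 0.35 x 0.8 1961 ymin/5/50/95 max [-0.43  -0.427 -0.424 -0.219 -0.2  ]
side x side walls 16308
  y -0.45 [0.735 0.742 0.805 0.865] z 0.05 0.44
  y -0.35 [0.711 0.751 0.849 0.86 ] z 0.05 0.17
  y -0.25 [0.721 0.849 0.858 0.87 ] z 0.05 0.56
  y -0.15 [0.849 0.849 0.849 0.854] z 0.06 0.17
  y -0.05 [0.6   0.601 0.612 0.826] z 0.05 0.34
  y 0.05 [0.811 0.815 0.824 0.827] z 0.27 0.6
  y 0.15 [0.811 0.812 0.821 0.826] z 0.27 0.6
  y 0.25 [0.811 0.812 0.817 0.821] z 0.28 0.6
  y 0.35 [0.811 0.816 0.818 0.82 ] z 0.38 0.6
```

{"method": "step_arm", "body": {"series": [[1,-0.6,-1,0,-1],[1,-0.5,-1,0,-1],[1,0,-1,0,-1],[1,0,-1,0,-1],[1,0,-1,0,-1],[1,0,-1,0,-1],[1,0,-1,0,-1],[1,0,-1,-0.5,-1],[1,0,-1,-0.5,-1],[1,0,-1,-0.5,-1],[1,0,-0.4,-0.5,-1],[1,0,0,-0.5,-1]]}}

```text
time: 1.35
tool_pos: [0.4972, -0.2616, 0.1802]
tool_rot: [-3.141, 0.0, 0.606]
contact_force: [-0.4, 0.6, -0.1]
opening: 0.0921
```

{"method": "step_arm", "body": {"series": [[1,-0.4,0,0,-1],[1,-0.4,0,0,-1],[1,0,0,0,-1],[1,0,0,0,-1],[1,0,0,0,-1],[1,0,0,0,-0.3],[1,0,0,0,0]]}}

```text
time: 2.05
tool_pos: [0.4774, -0.2599, 0.1811]
tool_rot: [-3.141, 0.0, 0.188]
contact_force: [0.0, 0.2, 0.2]
opening: 0.0917
```

```bash
cat >> h.py <<'E'
def look(n,f,bands):
    d=cap(n,f);W=cloud(d);z=W[...,2]
    H,S,V=cv2.split(cv2.cvtColor(d['pixels'],cv2.COLOR_BGR2HSV))
    inb=(W[...,0]>.25)&(W[...,0]<.9)&(abs(W[...,1])<.45)
    for lo,hi,col in bands:
        m=inb&(z>lo)&(z<hi)
        if col: m&=(H<25)&(S>60)
        comps(W,m,60,name=f'{n} {lo}-{hi}')
    return d,W
E
python3 - <<'E'
from h import *
look('wrist','w1.png',[(.014,.023,1)])
look('scene','s1.png',[(.014,.023,1)])
look('side','d1.png',[(.014,.023,1)])
s=sensors.observe();print(s['tool_pos'],s['tool_rot'])
E
```

```text
wrist 0.014-0.023 px [174.  68.] 3834 ctr 549.7 -122.3 size 109.1 26.9 ang 5.3 z [16.2 17.8 19.1]
wrist 0.014-0.023 px [470. 102.] 1653 ctr 563.6 -373.5 size 119.8 26.9 ang 11.4 z [15.3 17.5 18.9]
wrist 0.014-0.023 px [306. 153.] 125 ctr 497.5 -242.4 size 64.4 6.0 ang 4.7 z [15.3 16.8 18. ]
wrist 0.014-0.023 px [321. 206.] 713 ctr 472.3 -260.0 size 119.6 25.8 ang 10.0 z [16.1 17.7 18.9]
scene 0.014-0.023 px [307. 161.] 92 ctr 537.7 -377.5 size 61.9 33.5 ang 5.0 z [14.6 18.  21.1]
scene 0.014-0.023 px [336. 178.] 209 ctr 473.5 -259.6 size 120.7 33.9 ang 8.2 z [14.8 18.  20.9]
scene 0.014-0.023 px [322. 209.] 243 ctr 557.0 -120.3 size 119.4 31.9 ang 3.3 z [15.1 18.1 20.9]
side 0.014-0.023 px [314. 129.] 336 ctr 565.9 -372.0 size 119.8 30.3 ang 11.4 z [14.8 18.  21.3]
side 0.014-0.023 px [239. 144.] 83 ctr 772.5 -374.6 size 64.0 30.3 ang -69.0 z [14.1 15.  17.1]
side 0.014-0.023 px [359. 153.] 371 ctr 474.8 -258.1 size 120.3 28.9 ang 9.8 z [15.  18.  20.9]
side 0.014-0.023 px [249. 164.] 65 ctr 760.8 -295.9 size 70.8 27.3 ang 1.6 z [14.5 18.1 22.5]
side 0.014-0.023 px [344. 202.] 387 ctr 557.1 -118.6 size 120.5 30.6 ang 3.7 z [15.3 18.4 21.4]
[ 0.47748944 -0.25993739  0.18115647] [-3.14154031e+00  1.42349435e-04  1.88087499e-01]
```

View pics/w1.png

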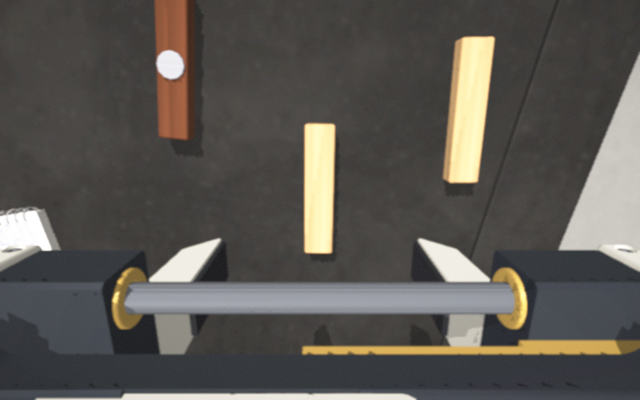

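The wrist view shows slat A centred at about (319,188), directly between the jaws, and slat B at (470,105). I'm descending onto slat A.

{"method": "step_arm", "body": {"series": [[0.8,-0.14,0,-1,-0.16],[0.7,0,0,-1,0],[0.7,0,0,-1,0],[0.7,0,0,-1,0],[0.7,0,0,-1,0],[0.7,0,0,-0.8,0],[0.7,0,0,-0.6,0],[0.7,0,0,0,0],[0,0,0,0,0],[0,0,0,0,0],[0,0,0,0,0],[0,0,0,0,0]], "squeeze": 20}}

```text
time: 3.4
tool_pos: [0.4744, -0.2602, 0.022]
tool_rot: [3.14, -0.001, 0.174]
contact_force: [0.5, 0.3, 0.4]
opening: 0.0367
```

{"method": "step_arm", "body": {"series": [[0,0,0,0,0],[0,0,0,0,0],[0,0,0,0.5,0],[0,0,0.5,1,0],[0,0,1,1,0.5],[0,0,1,1,1],[0,0,1,1,1],[0,0,1,1,1],[0,0,1,1,1],[0,0,1,0,1],[0,0,1,0,1],[0,0,1,0,1]]}}

```text
time: 4.6
tool_pos: [0.4739, -0.0464, 0.1849]
tool_rot: [3.14, -0.001, 0.777]
contact_force: [0.2, 0.6, -0.2]
opening: 0.0257
```

{"method": "step_arm", "body": {"series": [[0,0.5,1,0,1],[0,0.5,1,0,1],[0,0.5,1,0,1],[0,0.5,1,0,1],[0,0.5,1,0,1],[0,0,1,0,1],[0,0,1,0,1],[0,0,1,0,1],[0,0,0.5,0,1],[0,0,0,0,1],[0,0,0,0,0.5],[0,0,0,0,0]]}}

```text
time: 5.8
tool_pos: [0.5363, 0.1652, 0.1844]
tool_rot: [3.141, -0.0, 1.615]
contact_force: [-0.6, 0.2, -0.1]
opening: 0.0254
```

```bash
python3 - <<'E'
from h import *
look('wrist','w2.png',[(.085,.100,0),(.06,.08,0),(.15,.2,1),(.006,.015,0)])
look('side','d2.png',[(.085,.100,0),(.008,.015,0),(.15,.2,1)])
s=sensors.observe();print(s['tool_pos'],s['tool_rot'])
E
```

```text
wrist 0.085-0.1 px [245. 151.] 4426 ctr 498.3 206.7 size 119.7 24.7 ang 2.3 z [91.4 93.  94.1]
wrist 0.085-0.1 px [224. 248.] 122 ctr 466.2 133.2 size 46.3 1.5 ang 2.7 z [85.2 86.8 88.7]
wrist 0.06-0.08 px [290. 140.] 4021 ctr 499.1 182.5 size 130.3 94.1 ang 2.4 z [72.8 74.8 76. ]
wrist 0.06-0.08 px [230. 206.] 8631 ctr 464.8 159.6 size 95.8 65.4 ang 2.3 z [71.2 74.9 76.7]
wrist 0.15-0.2 px [319. 209.] 8452 ctr 532.8 192.8 size 66.2 28.6 ang -86.1 z [179.3 180.6 181.6]
wrist 0.15-0.2 px [319. 329.] 1690 ctr 535.9 134.8 size 26.1 19.4 ang 3.0 z [179.5 180.6 181.5]
wrist 0.006-0.015 px [610.  13.] 284 ctr 770.1 319.0 size 41.3 7.7 ang -22.7 z [ 6.7 10.8 14.5]
wrist 0.006-0.015 px [308. 128.] 5259 ctr 499.9 175.4 size 169.5 137.8 ang 2.5 z [10.1 11.8 13.1]
wrist 0.006-0.015 px [ 79. 219.] 13090 ctr 305.1 115.1 size 131.3 114.7 ang -70.1 z [11.1 12.4 13.6]
wrist 0.006-0.015 px [539. 231.] 1416 ctr 759.3 124.5 size 65.3 62.4 ang -6.0 z [ 7.5 13.8 14.9]
wrist 0.006-0.015 px [637. 241.] 81 ctr 847.8 125.8 size 18.8 3.6 ang 87.7 z [ 6.3  8.  12.1]
wrist 0.006-0.015 px [ 98. 333.] 2732 ctr 30
[... 293 characters left out ...]
ze 118.9 26.1 ang 2.4 z [88.5 93.9 96.7]
side 0.008-0.015 px [315. 133.] 83 ctr 565.3 -363.5 size 120.5 19.2 ang 6.1 z [ 8.7 12.2 14.7]
side 0.008-0.015 px [235. 141.] 338 ctr 791.3 -387.8 size 112.9 82.7 ang 0.9 z [ 9.3 12.6 14.7]
side 0.008-0.015 px [482. 253.] 2307 ctr 312.6 85.5 size 218.7 125.0 ang 89.9 z [10.1 12.8 14.7]
side 0.008-0.015 px [402. 322.] 1814 ctr 502.5 166.5 size 169.4 159.4 ang 2.5 z [ 9.8 12.6 14.7]
side 0.008-0.015 px [285. 329.] 105 ctr 764.0 148.2 size 69.8 23.5 ang 6.2 z [ 9.  13.4 14.9]
side 0.15-0.2 px [411. 290.] 441 ctr 534.3 199.2 size 55.9 28.7 ang -88.3 z [171.6 181.1 183.8]
[0.53644432 0.16496886 0.18424877] [ 3.14114526e+00 -3.10634842e-05  1.61274334e+00]
```

View pics/w2.png

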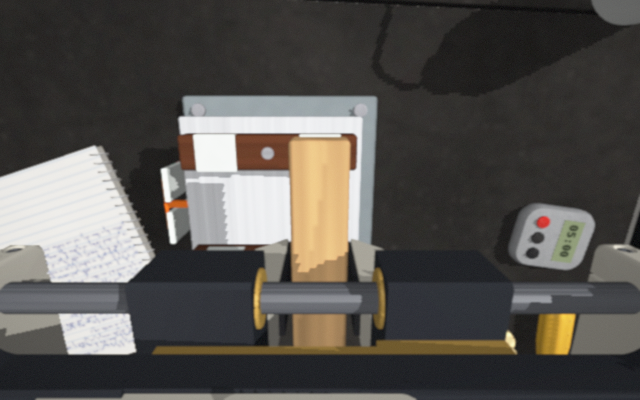

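View pics/d2.png

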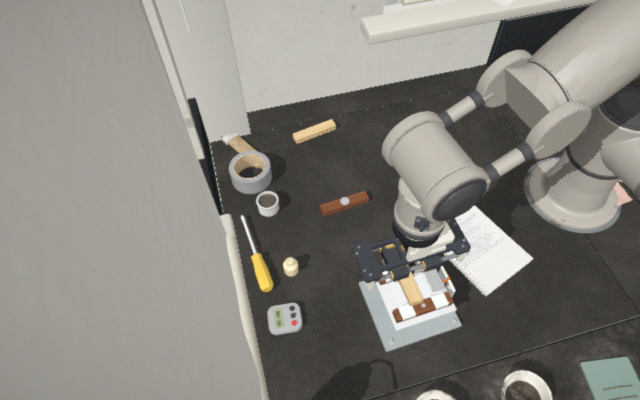

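The slat is held straight at pixel (319,240), over the right-hand marks. Its centre is within about 1 mm of the target, so I'm lowering it.

{"method": "step_arm", "body": {"series": [[0,0.04,0,-1,0],[0,0,0,-1,0],[0,0,0,-0.4,0],[0,0,0,-0.25,0],[0,0,0,-0.06,0],[0,0,0,-0.06,0],[0,0,0,0,0]]}}

```text
time: 6.6
tool_pos: [0.538, 0.1651, 0.1152]
tool_rot: [3.14, -0.0, 1.614]
contact_force: [-0.8, -0.7, -1.2]
opening: 0.0257
```

{"method": "step_arm", "body": {"series": [[0,0,0,-0.04,0],[0,0,0,0,0],[0.45,0,0,0,0],[0.45,0,0,0,0],[0.45,0,0,0,0],[0.45,0,0,0.4,0],[0.45,0,0,1,0],[0.45,0,0,1,0],[0.6,0,-0.5,1,-0.5],[0.6,0,-1,0,-1],[0.6,0,-1,0,-1],[0.6,0,-1,0,-1]]}}

```text
time: 7.8
tool_pos: [0.5376, 0.0768, 0.1995]
tool_rot: [3.14, -0.0, 1.331]
contact_force: [0.0, 0.1, 0.3]
opening: 0.055
```

```bash
python3 - <<'E'
from h import *
look('side','d3.png',[(.085,.120,0),(.013,.022,1)])
look('wrist','w3.png',[(.085,.1,0),(.1,.12,0)])
s=sensors.observe();print(s['tool_pos'],s['tool_rot'],s['opening'])
E
```

```text
side 0.085-0.12 px [220. 122.] 589 ctr 843.1 -281.6 size 345.6 108.7 ang 70.7 z [ 86.9 103.  118.1]
side 0.085-0.12 px [410. 289.] 2029 ctr 502.4 165.6 size 121.3 120.2 ang -88.0 z [ 90.   95.7 113.4]
side 0.013-0.022 px [314. 129.] 336 ctr 565.2 -370.9 size 120.5 32.2 ang 10.4 z [14.5 18.  21.1]
side 0.013-0.022 px [240. 144.] 136 ctr 765.8 -371.1 size 73.5 32.9 ang -58.7 z [13.1 14.5 16.9]
side 0.013-0.022 px [249. 165.] 77 ctr 760.1 -295.2 size 71.2 29.0 ang -0.5 z [13.2 16.9 21.6]
side 0.013-0.022 px [329. 206.] 177 ctr 593.9 -115.7 size 46.1 27.5 ang 4.4 z [14.3 18.2 21.3]
wrist 0.085-0.1 px [187.  40.] 5193 ctr 479.0 205.5 size 80.9 25.1 ang 2.3 z [91.  93.  94.3]
wrist 0.085-0.1 px [295.  13.] 461 ctr 552.9 204.3 size 15.7 10.8 ang -87.7 z [89.2 92.7 94.1]
wrist 0.085-0.1 px [330. 132.] 532 ctr 556.4 124.9 size 24.0 10.7 ang -87.4 z [91.2 92.8 94. ]
wrist 0.085-0.1 px [232. 161.] 3769 ctr 482.5 121.6 size 81.0 24.6 ang 2.5 z [91.7 93.  94.2]
wrist 0.1-0.12 px [285.  82.] 7294 ctr 536.5 160.0 size 109.1 26.1 ang -87.5 z [109.5 110.9 112. ]
[0.53771177 0.07510395 0.19930659] [3.14055321e+00 6.21683373e-04 1.32962273e+00] 0.05559405671262496
```

View pics/w3.png

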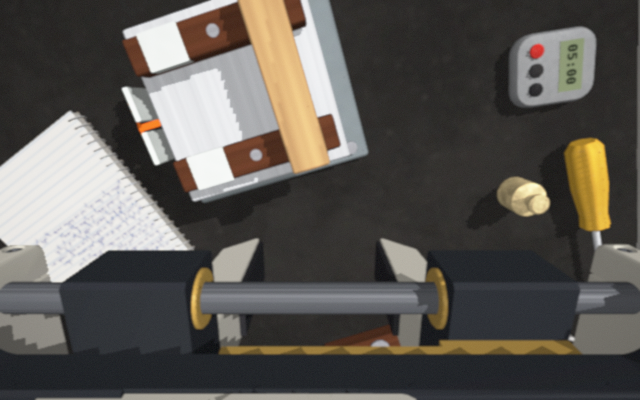

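Slat A lies squarely on the right-hand marks. Now for slat B.

{"method": "step_arm", "body": {"series": [[0.7,0,-1,0,-1],[0.7,0,-1,0,-1],[0.7,0,-1,0,-1],[0.7,0,-1,0,-1],[0.7,0,-1,0,-1],[0.7,0,-1,0,-1],[0.7,0,-1,0,-1],[0.7,0,-1,0,-1],[0.7,0.3,-1,0,-1],[0.7,0.3,-1,0,-1],[0.7,0.3,-1,0,-1],[0.7,0.2,-1,0,-1]]}}

```text
time: 9.1
tool_pos: [0.5658, -0.2228, 0.199]
tool_rot: [3.141, -0.001, 0.372]
contact_force: [0.1, -0.9, 0.8]
opening: 0.0643
```

{"method": "step_arm", "body": {"series": [[0.7,0,-1,-0.5,-1],[0.7,0,-1,-0.5,-1],[0.7,0,-1,-0.5,-0.2],[0.7,0,-1,-0.5,0],[0.7,0,-1,-0.5,0],[0.7,0,-0.9,-0.5,0],[0.7,0,0,0,0],[0.7,0,0,0,0]]}}

```text
time: 9.9
tool_pos: [0.5652, -0.3695, 0.1234]
tool_rot: [-3.141, 0.0, 0.198]
contact_force: [0.1, 0.1, -0.2]
opening: 0.0641
```

```bash
python3 - <<'E'
from h import *
look('wrist','w4.png',[(.013,.022,1)])
look('side','d4.png',[(.013,.022,1)])
s=sensors.observe();print(s['tool_pos'],s['tool_rot'],s['opening'])
E
```

```text
wrist 0.013-0.022 px [342. 202.] 317 ctr 566.0 -382.7 size 119.3 11.1 ang 13.6 z [15.6 17.2 18.5]
wrist 0.013-0.022 px [  3. 205.] 450 ctr 524.0 -137.4 size 54.8 5.9 ang 0.2 z [13.3 15.8 18.4]
side 0.013-0.022 px [314. 130.] 343 ctr 565.1 -370.8 size 120.7 31.5 ang 12.1 z [14.3 17.9 20.8]
side 0.013-0.022 px [240. 145.] 124 ctr 768.3 -373.7 size 68.3 33.0 ang -63.2 z [13.1 14.6 17.3]
side 0.013-0.022 px [249. 164.] 63 ctr 759.3 -296.5 size 69.7 24.1 ang -3.1 z [13.5 16.8 21.3]
side 0.013-0.022 px [344. 202.] 399 ctr 557.0 -119.6 size 119.8 30.1 ang 4.5 z [14.5 18.1 21. ]
[ 0.5656655  -0.36892777  0.12433465] [ 3.14124037e+00 -7.29667536e-04  1.99356345e-01] 0.06440785808048928
```

View pics/w4.png

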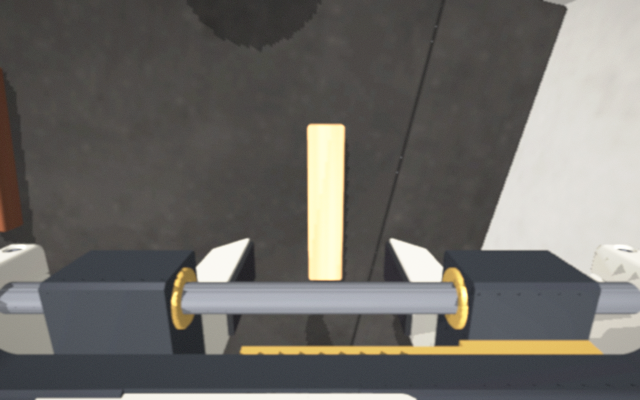

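{"method": "step_arm", "body": {"series": [[0.7,-0.03,-0.13,-1,0],[0.7,0,0,-1,0],[0.7,0,0,-1,0],[0.7,0,0,-0.7,0],[0.7,0,0,-0.4,0],[0.7,0,0,0,0],[0,0,0,0,0],[0,0,0,0,0],[0,0,0,0,0],[0,0,0,0,0],[0,0,0,0,0],[0,0,0,0,0]]}}

```text
time: 11.2
tool_pos: [0.5643, -0.3734, 0.0213]
tool_rot: [3.141, -0.0, 0.198]
contact_force: [-0.5, -0.5, 1.2]
opening: 0.0261
```

{"method": "step_arm", "body": {"series": [[0,0,0,0.5,0],[0,0,0.5,1,0],[0,0,1,1,0],[0,0,1,1,0],[0,0,1,1,1],[0,0,1,1,1],[0,0,1,1,1],[0,-0.5,1,0,1],[0,-0.5,1,0,1],[0,-0.5,1,0,1],[0,-0.5,1,0,1],[0,-0.5,1,0,1]]}}

```text
time: 12.4
tool_pos: [0.5012, -0.1098, 0.1844]
tool_rot: [3.141, -0.0, 0.841]
contact_force: [-0.0, 0.8, -0.8]
opening: 0.0257
```

{"method": "step_arm", "body": {"series": [[0,-0.5,1,0,1],[0,-0.5,1,0,1],[0,-0.46,1,0,1],[0,0,1,0,1],[0,0,1,0,1],[0,0,1,0,1],[0,0,1,0,1],[0,0,1,0,1],[0,0,1,0,1],[0,0,1,0,0.7],[0,0,1,0,0],[0,0,0,0,0]]}}

```text
time: 13.6
tool_pos: [0.4652, 0.1666, 0.1843]
tool_rot: [3.14, -0.001, 1.617]
contact_force: [0.4, -0.1, -0.7]
opening: 0.026
```

```bash
python3 - <<'E'
from h import *
s=sensors.observe();print(s['tool_pos'],s['tool_rot'],s['opening'])
look('wrist','w5.png',[(.085,.1,0),(.1,.12,0),(.15,.2,0)])
s=sensors.observe();print(s['tool_pos'],s['tool_rot'],s['opening'])
E
```

```text
[0.46517463 0.16656398 0.184319  ] [ 3.14022535e+00 -9.33823548e-04  1.61675321e+00] 0.02599644709395528
wrist 0.085-0.1 px [383. 161.] 2388 ctr 505.9 192.1 size 84.1 58.4 ang 76.0 z [91.4 92.9 97.6]
wrist 0.085-0.1 px [287. 159.] 140 ctr 439.6 204.1 size 23.5 3.0 ang -86.7 z [90.8 92.5 93.6]
wrist 0.085-0.1 px [459. 159.] 183 ctr 555.6 209.2 size 23.0 4.2 ang -87.8 z [91.7 92.5 93.6]
wrist 0.1-0.12 px [431. 191.] 5043 ctr 534.9 186.6 size 78.0 26.2 ang -87.4 z [104.7 110.6 111.8]
wrist 0.15-0.2 px [319. 214.] 10346 ctr 462.1 195.1 size 66.6 57.6 ang -87.5 z [178.2 180.9 191.1]
wrist 0.15-0.2 px [319. 329.] 1694 ctr 464.8 136.3 size 26.0 19.4 ang 2.6 z [179.8 180.8 181.8]
[0.46514265 0.16525262 0.18414643] [ 3.14067353e+00 -6.38437672e-05  1.61641190e+00] 0.02586346036681096
```

View pics/w5.png

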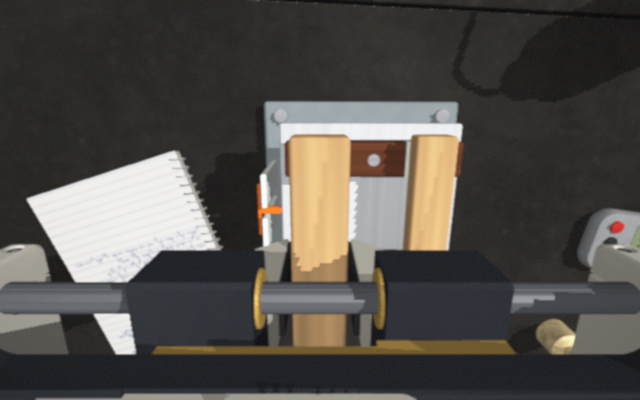

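```bash
python3 - <<'E'
from h import *
d,W=look('wrist','w6.png',[])
z=W[...,2]
H,S,V=cv2.split(cv2.cvtColor(d['pixels'],cv2.COLOR_BGR2HSV))
wood=(H<25)&(S>60)
for lo,hi in [(.176,.185),(.105,.114)]:
    p=W[wood&(z>lo)&(z<hi)]
    a=2.45*np.pi/180; ex=np.array([np.cos(a),np.sin(a)]);ey=np.array([-ex[1],ex[0]])
    G=np.array([.5002,.1650]); q=p[:,:2]-G
    print('gauge frame mm x',np.percentile(q@ex*1000,[.5,50,99.5]).round(1),'y',np.percentile(q@ey*1000,[.5,99.5]).round(1))
p=W[(z>.088)&(z<.096)];q=p[:,:2]-G
print('bearer x',np.percentile(q@ex*1000,[.5,99.5]).round(1),'y',np.percentile(q@ey*1000,[1,99]).round(1))
b=q@ey>.02; print(np.percentile((q@ey)[b]*1000,[.5,99.5]))
s=sensors.observe();print(s['tool_pos'],s['tool_rot'],s['opening'])
E
```

```text
gauge frame mm x [-49.7 -36.9 -23.9] y [-36.9  63.4]
gauge frame mm x [22.8 34.6 48. ] y [-16.7  59. ]
bearer x [-59.9  58.8] y [ 9.  53.6]
[30.05432347 53.62703567]
[0.46514709 0.16439544 0.1839707 ] [3.14103648e+00 2.67705169e-04 1.61531928e+00] 0.025630455321017202
```

{"method": "step_arm", "body": {"series": [[0,0.05,-0.1,-1,0],[0,0,0,-1,0],[0,0,0,-0.4,0],[0,0,0,-0.25,0],[0,0,0,-0.06,0],[0,0,0,-0.06,0],[0,0,0,0,0]]}}

```text
time: 14.4
tool_pos: [0.4669, 0.1618, 0.1149]
tool_rot: [3.14, -0.0, 1.614]
contact_force: [0.4, -0.0, -0.4]
opening: 0.0256
```

{"method": "step_arm", "body": {"series": [[0,0,0,-0.04,0],[0,0,0,0,0],[0.42,0,0,0,0],[0.42,0,0,0,0],[0.42,0,0,0,0],[0.42,0,0,0.4,0],[0.45,0,0,1,0],[0.45,0,0,1,0],[0.6,0,-1,1,-0.5],[0.6,0.5,-1,0,-1],[0.6,0.5,-1,0,-1],[0.6,0.5,-1,0,-1]]}}

```text
time: 15.6
tool_pos: [0.5045, 0.0609, 0.1994]
tool_rot: [3.14, -0.0, 1.331]
contact_force: [-0.3, -0.5, 0.1]
opening: 0.055
```

```bash
cat >> h.py <<'E'
def gframe(W,d,lo,hi,G=(.5002,.1650),a=2.45,col=1,ymin=0):
    z=W[...,2];H,S,V=cv2.split(cv2.cvtColor(d['pixels'],cv2.COLOR_BGR2HSV))
    m=(z>lo)&(z<hi)
    if col: m&=(H<25)&(S>60)
    p=W[m]; a=np.radians(a); ex=np.array([np.cos(a),np.sin(a)]);ey=np.array([-ex[1],ex[0]])
    q=(p[:,:2]-G)*1000; q=np.c_[q@ex,q@ey]; q=q[(abs(q)<90).all(1)]
    return q
E
python3 - <<'E'
from h import *
d,W=look('wrist','w7.png',[])
q=gframe(W,d,.105,.114)
for s in (-1,1):
    r=q[q[:,0]*s>0]; print(np.percentile(r[:,0],[.5,50,99.5]).round(1),np.percentile(r[:,1],[.5,99.5]).round(1),cv2.minAreaRect(r.astype(np.float32)))
q=gframe(W,d,.088,.096,col=0); print('bearer',np.percentile(q[:,0],[.3,99.7]),np.percentile(q[:,1],[.3,99.7]))
s=sensors.observe();print(s['tool_pos'],s['tool_rot'],s['opening'])
E
```

```text
[-47.7 -34.5 -21.9] [-58.8  45.2] ((-34.928749084472656, -6.037418365478516), (26.502246856689453, 107.3387451171875), 0.0988767147064209)
[23.1 35.4 48.4] [-60.   25.3] ((36.04926681518555, -16.44240951538086), (26.02750587463379, 88.31182098388672), 0.07210054993629456)
bearer [-59.71206439  59.23680876] [-54.40065467  51.82933149]
[0.50644593 0.05753557 0.19925608] [3.13811775e+00 1.34721426e-03 1.32504401e+00] 0.05554164474787296
```

View pics/w7.png

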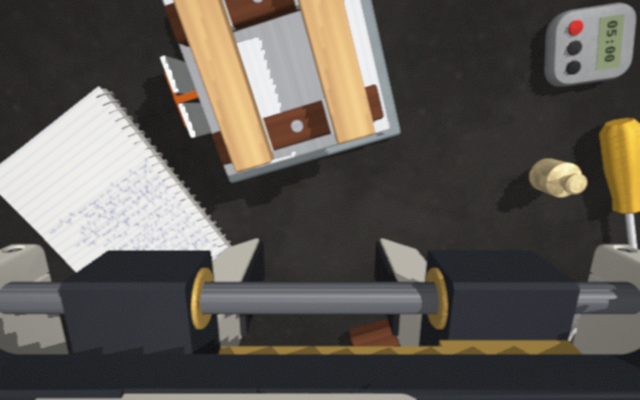

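Both pale slats are straight and within about 1 mm of their marks. Next is the cap.

{"method": "step_arm", "body": {"series": [[0.7,0.3,-1,0,-1],[0.7,0.3,-1,0,-1],[0.7,0.3,-1,0,-1],[0.7,0.3,-1,0,-1],[0.7,0.3,-1,0,-1],[0.7,0.3,-1,0,-1],[0.7,0.2,-1,0,-1],[0.7,0,-0.1,0,-1],[0.7,0,0,0,-1],[0.7,0,0,0,-1],[0.7,0,0,0,-1],[0.7,0,0,0,-1]]}}

```text
time: 16.85
tool_pos: [0.554, -0.1156, 0.1989]
tool_rot: [3.141, -0.0, 0.371]
contact_force: [-1.1, 0.6, -0.1]
opening: 0.0642
```

{"method": "step_arm", "body": {"series": [[0.7,0,0,0,-1],[0.7,0,0,0,-1],[0.7,0,0,0,-1],[0.7,0,0,0,-0.6],[0.7,0,0,0,0],[0.7,0,0,0,0]]}}

```text
time: 17.45
tool_pos: [0.5541, -0.1156, 0.1986]
tool_rot: [3.141, -0.0, 0.088]
contact_force: [-0.1, 0.0, -0.8]
opening: 0.064
```

```bash
python3 - <<'E'
from h import *
s=sensors.observe();print(s['tool_pos'],s['tool_rot'],s['opening'])
look('wrist','w8.png',[(.013,.019,1),(.0192,.024,0)])
look('side','d8.png',[(.013,.019,1)])
E
```

```text
[ 0.55405015 -0.11562435  0.19864501] [ 3.14137358e+00 -2.82989161e-04  8.76184251e-02] 0.06400934017666518
wrist 0.013-0.019 px [580.   7.] 181 ctr 722.3 -320.8 size 32.8 8.1 ang -61.8 z [13.1 13.6 14.7]
wrist 0.013-0.019 px [326. 177.] 2700 ctr 555.4 -121.5 size 118.3 25.9 ang 5.2 z [16.5 17.8 18.8]
wrist 0.0192-0.024 px [504.  11.] 114 ctr 711.0 -255.4 size 36.9 4.2 ang 72.5 z [19.5 21.4 23.7]
wrist 0.0192-0.024 px [326. 182.] 399 ctr 555.1 -122.1 size 21.9 20.8 ang 82.1 z [19.7 20.9 22. ]
wrist 0.0192-0.024 px [ 62. 213.] 421 ctr 501.0 128.5 size 55.9 13.7 ang 2.3 z [19.3 20.8 23.2]
side 0.013-0.019 px [240. 144.] 126 ctr 770.1 -377.0 size 63.0 32.4 ang -58.2 z [13.2 14.7 17.2]
side 0.013-0.019 px [344. 202.] 276 ctr 557.4 -119.8 size 120.4 28.0 ang 4.9 z [13.8 17.3 18.9]
```

View pics/w8.png

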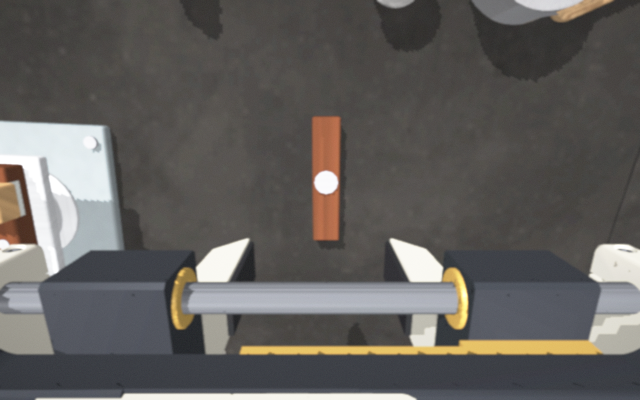

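{"method": "step_arm", "body": {"series": [[0.7,0.05,-0.21,-1,0],[0.7,0,0,-1,0],[0.7,0,0,-1,0],[0.7,0,0,-1,0],[0.7,0,0,-1,0],[0.7,0,0,-1,0],[0.7,0,0,-0.7,0],[0.7,0,0,-0.38,0],[0.7,0,0,0,0],[0,0,0,0,0],[0,0,0,0,0],[0,0,0,0,0]]}}

```text
time: 18.75
tool_pos: [0.5559, -0.1212, 0.0222]
tool_rot: [3.141, -0.002, 0.086]
contact_force: [-0.5, -0.1, -0.5]
opening: 0.0447
```

{"method": "step_arm", "body": {"series": [[0,0,0,0,0],[0,0,0,0,0],[0,0,0,0,0]]}}

```text
time: 19.05
tool_pos: [0.5554, -0.1211, 0.0216]
tool_rot: [3.141, -0.0, 0.086]
contact_force: [-0.8, -0.0, 2.9]
opening: 0.0258
```

{"method": "step_arm", "body": {"series": [[0,0,0,0.5,0],[0,0,0,1,0],[0,0,0,1,0],[0,0,0.5,1,0],[0,0,1,1,-0.54],[0,0,1,1,0],[0,-0.2,1,1,0],[0,-0.3,1,1,0],[0,-0.3,1,0,0],[0,-0.4,1,0,0],[0,-0.4,1,0,0],[0,-0.4,1,0,0]]}}

```text
time: 20.25
tool_pos: [0.5046, 0.0925, 0.2096]
tool_rot: [3.142, -0.001, 0.043]
contact_force: [-0.1, 0.0, -0.6]
opening: 0.0258
```

{"method": "step_arm", "body": {"series": [[0,-0.2,1,0,0],[0,0,1,0,0],[0,0,0.95,0,0],[0,0,0,0,0],[0,0,0,0,0],[0,0,0,0,0]]}}

```text
time: 20.85
tool_pos: [0.5002, 0.1646, 0.209]
tool_rot: [3.141, -0.0, 0.042]
contact_force: [-0.8, 0.3, -1.2]
opening: 0.0258
```

```bash
python3 - <<'E'
from h import *
s=sensors.observe();print(s['tool_pos'],s['tool_rot'],s['opening'],s['contact_force'])
d,W=look('wrist','w9.png',[(.1,.12,0)])
for lo,hi in [(.105,.114),(.195,.212)]:
    q=gframe(W,d,lo,hi)
    print(lo,len(q))
    for s in (-1,1):
        r=q[q[:,0]*s>0] if lo<.15 else q
        if len(r): print(np.percentile(r[:,0],[.5,50,99.5]).round(1),np.percentile(r[:,1],[.5,50,99.5]).round(1),cv2.minAreaRect(r.astype(np.float32)))
E
```

```text
[0.50022093 0.16455496 0.2090426 ] [ 3.14118428e+00 -9.19219399e-05  4.22935963e-02] 0.025766678170748396 [-0.75658182  0.3079824  -1.22858395]
wrist 0.1-0.12 px [262. 157.] 2065 ctr 534.2 206.6 size 37.9 26.4 ang -87.3 z [109.2 110.8 112. ]
wrist 0.1-0.12 px [379. 156.] 2156 ctr 538.1 125.3 size 40.2 25.5 ang -87.7 z [109.4 110.9 112. ]
wrist 0.1-0.12 px [261. 239.] 692 ctr 471.5 204.4 size 38.1 10.6 ang -87.2 z [101.6 110.4 111.8]
wrist 0.1-0.12 px [378. 239.] 693 ctr 475.5 123.1 size 38.3 10.9 ang 89.6 z [101.9 110.4 111.8]
0.105 3450
[-32.3 -24.8 -21.8] [-59.4 -26.8  59.2] ((-27.095611572265625, -0.17470169067382812), (119.70759582519531, 10.915664672851562), 89.83112335205078)
[22.8 31.8 48.9] [-60.6  24.4  58.2] ((36.05231857299805, -1.1731376647949219), (26.266826629638672, 120.6241683959961), 0.49154654145240784)
0.195 8758
[-41.5  28.8  59.8] [-12.8   0.2  12.9] ((8.736392974853516, -7.214054107666016), (102.45276641845703, 42.43198013305664), 0.4172059893608093)
[-41.5  28.8  59.8] [-12.8   0.2  12.9] ((8.736392974853516, -7.214054107666016), (102.45276641845703, 42.43198013305664), 0.4172059893608093)
```

View pics/w9.png

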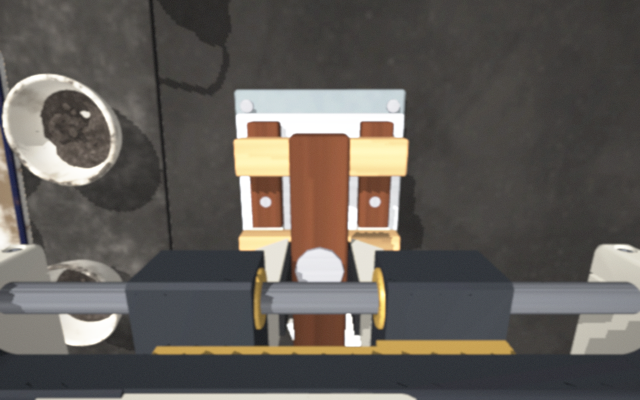

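The cap is centred over the crib to within 0.5 mm, with the disc up. I'm lowering it.

{"method": "step_arm", "body": {"series": [[0,0,0,-1,0],[0,0,0,-1,0],[0,0,0,-0.6,0],[0,0,0,-0.3,0],[0,0,0,-0.08,0],[0,0,0,-0.06,0],[0,0,0,0,0]]}}

```text
time: 21.6
tool_pos: [0.5007, 0.1652, 0.1334]
tool_rot: [-3.142, -0.001, 0.043]
contact_force: [0.1, 0.4, 0.2]
opening: 0.0257
```

{"method": "step_arm", "body": {"series": [[0,0,0,-0.03,0],[0,0,0,0,0],[0.42,0,0,0,0],[0.42,0,0,0,0],[0.42,0,0,0,0],[0.42,0,0,0.3,0],[0.42,0,0,0.7,0],[0.42,0,0,1,0],[0.42,0,0,1,0],[0,0,0,0,0],[0,0,0,0,0],[0,0,0,0,0]]}}

```text
time: 22.8
tool_pos: [0.4997, 0.1652, 0.2063]
tool_rot: [3.141, 0.002, 0.043]
contact_force: [-0.6, -0.6, -0.2]
opening: 0.0193
```

```bash
python3 - <<'E'
from h import *
s=sensors.observe();print(s['tool_pos'],s['tool_rot'],s['opening'],s['contact_force'])
d,W=look('wrist','w10.png',[(.124,.1298,0),(.1302,.135,0)])
q=gframe(W,d,.125,.1297);print(cv2.minAreaRect(q.astype(np.float32)))
d,W=look('side','d10.png',[(.1302,.138,0)])
E
```

```text
[0.49970941 0.16516583 0.20626641] [3.14130129e+00 1.57872021e-03 4.28083510e-02] 0.01929000063799762 [-0.57944969 -0.5553341  -0.19135597]
wrist 0.124-0.1298 px [319. 198.] 4994 ctr 505.7 165.9 size 108.8 26.0 ang 2.5 z [127.6 128.8 129.6]
wrist 0.1302-0.135 px [319. 216.] 818 ctr 500.6 165.4 size 22.0 21.4 ang 59.7 z [130.9 131.9 133. ]
((5.551765441894531, 0.714421272277832), (108.83556365966797, 26.032297134399414), 0.01204338576644659)
side 0.1302-0.138 px [220. 101.] 115 ctr 793.5 -423.3 size 113.2 15.9 ang 4.7 z [130.6 134.8 137.3]
side 0.1302-0.138 px [410. 282.] 262 ctr 520.5 168.2 size 81.4 25.0 ang 3.2 z [130.3 131.5 134.9]
```

View pics/w10.png

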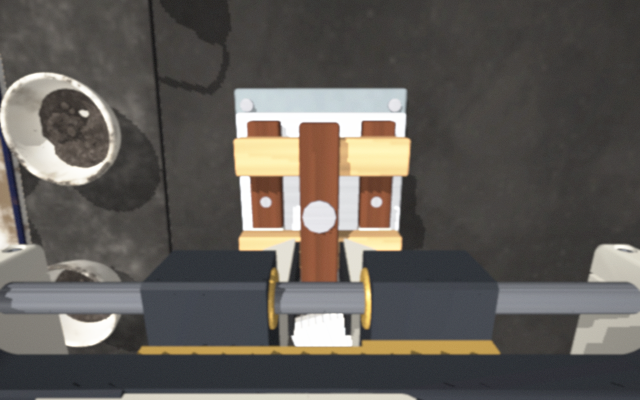

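View pics/d10.png

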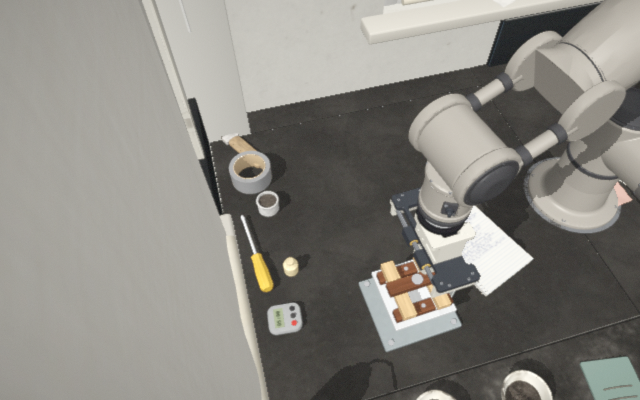

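The crib is built, with the cap centred and the disc at wrist pixel (319,216). I'm turning so the wrist camera can see the pointer, then coming down to just above the disc with the fingers shut.

{"method": "step_arm", "body": {"series": [[0,0.03,0,0,1],[0,0,0,0,1],[0,0,0,0,1],[0,0,0,0,1],[0,0,0,0,1],[0,0,0,0,1],[0,0,0,0,1],[0,0,0,0,1],[0,0,0,0,1],[0,0,0,0,1],[0,0,0,0,1],[0,0,0,0,1]]}}

```text
time: 24.1
tool_pos: [0.5006, 0.1652, 0.2061]
tool_rot: [-3.14, 0.001, 1.006]
contact_force: [-0.1, -0.7, -0.3]
opening: 0.0007
```

{"method": "step_arm", "body": {"series": [[0,0,0,0,1],[0,0,0,0,1],[0,0,0,0,1],[0,0,0,0,1],[0,0,0,0,1],[0,0,0,0,1],[0,0,0,0,1],[0,0,0,0,0.6],[0,0,0,-1,0],[0,0,0,-0.9,0],[0,0,0,0,0],[0,0,0,0,0]]}}

```text
time: 25.3
tool_pos: [0.5009, 0.1652, 0.1593]
tool_rot: [-3.14, 0.0, 1.611]
contact_force: [0.1, -0.5, 0.2]
opening: 0.0003
```

```bash
python3 - <<'E'
from h import *
s=sensors.observe();print(s['tool_pos'],s['tool_rot'],s['opening'],s['contact_force'])
d,W=look('wrist','w11.png',[(.1302,.135,0),(.0885,.0965,0),(.105,.114,0)])
d,W=look('side','d11.png',[])
d,W=look('scene','s11.png',[])
E
```

```text
[0.50088604 0.1652384  0.1592678 ] [-3.14026112e+00  1.95365659e-04  1.61079531e+00] 0.0003048262670573852 [ 0.08866554 -0.54928373  0.19992363]
wrist 0.1302-0.135 px [323. 236.] 270 ctr 500.5 173.7 size 19.4 6.4 ang -2.0 z [130.7 131.7 132.8]
wrist 0.0885-0.0965 px [228. 160.] 505 ctr 442.5 204.2 size 23.8 8.5 ang -87.4 z [91.3 92.8 94. ]
wrist 0.0885-0.0965 px [322. 160.] 3064 ctr 498.9 206.8 size 45.6 25.2 ang 2.5 z [91.5 92.8 94. ]
wrist 0.0885-0.0965 px [415. 160.] 387 ctr 554.8 209.2 size 23.6 6.9 ang -86.7 z [91.4 92.7 93.7]
wrist 0.105-0.114 px [259. 174.] 3978 ctr 464.1 199.7 size 48.3 27.7 ang -88.6 z [109.4 110.8 112. ]
wrist 0.105-0.114 px [385. 174.] 3887 ctr 534.5 202.3 size 46.9 26.4 ang -88.2 z [109.2 110.8 111.8]
```

View pics/w11.png

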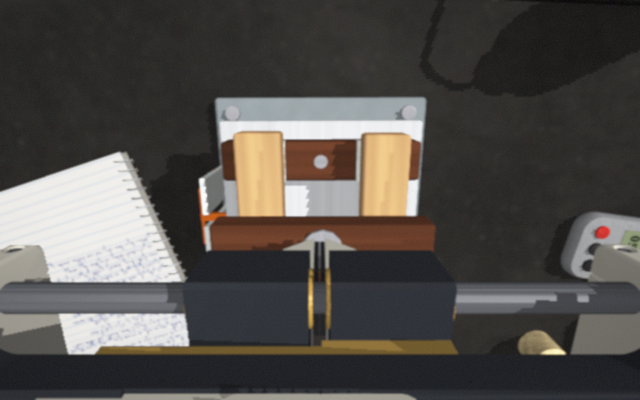

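View pics/d11.png

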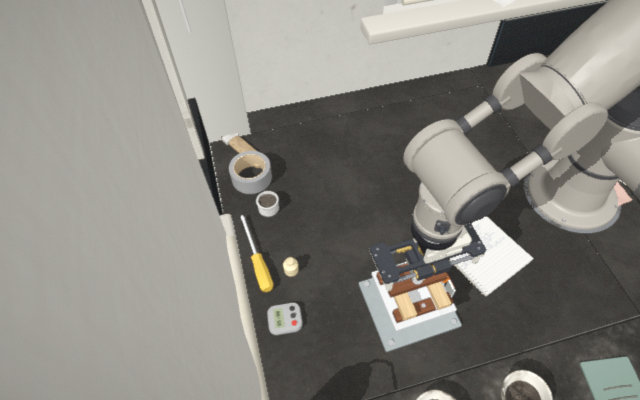

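{"method": "step_arm", "body": {"series": [[0,0,0,-0.2,0],[0,0,0,-0.1,0],[0,0,0,-0.08,0],[0,0,0,-0.08,0],[0,0,0,-0.08,0],[0,0,0,-0.06,0],[0,0,0,-0.06,0],[0,0,0,0,0],[0,0,0,0,0]]}}

```text
time: 26.35
tool_pos: [0.501, 0.1653, 0.1433]
tool_rot: [3.141, 0.0, 1.611]
contact_force: [-2.3, -0.4, 4.5]
opening: 0.0003
```

```bash
cat > m.py <<'E'
from h import *
import sys
s=sensors.observe();print(s['time'],s['tool_pos'],s['contact_force'])
d,W=look('wrist',sys.argv[1],[])
z=W[...,2]
for nm,(x,y,r) in dict(bearer=(.4989,.2068,.015),slatA=(.5345,.2023,.012),slatB=(.4641,.1997,.012)).items():
    m=(abs(W[...,0]-x)<r)&(abs(W[...,1]-y)<(.008 if nm=='bearer' else .018))&(z>.05)&(z<.12)
    print(nm,m.sum(),round(np.nanmedian(z[m])*1000,2))
E
python3 m.py w12.png
```

```text
26.35 [0.50101076 0.16529148 0.14333026] [-2.30962313 -0.43176916  4.504268  ]
bearer 1449 86.96
slatA 3062 104.88
slatB 3109 104.94
```

View pics/w12.png

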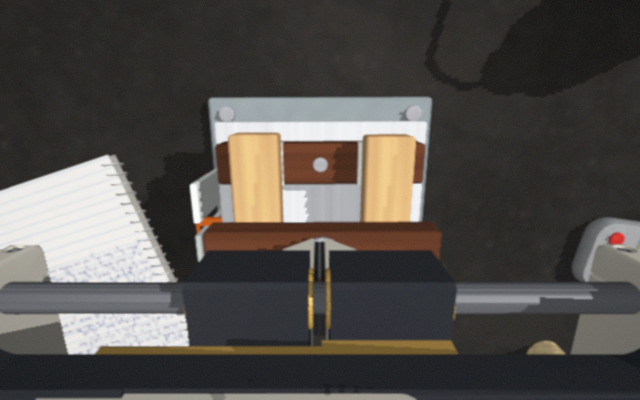

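Travel is 5.9 mm and level, at 4.5 N. I'm pressing on slowly.

{"method": "step_arm", "body": {"series": [[0,0,0,-0.06,0],[0,0,0,-0.06,0],[0,0,0,-0.06,0],[0,0,0,-0.06,0],[0,0,0,-0.04,0],[0,0,0,0,0],[0,0,0,0,0]]}}

```text
time: 27.1
tool_pos: [0.501, 0.1653, 0.1369]
tool_rot: [3.141, 0.0, 1.611]
contact_force: [-4.9, -1.2, 10.6]
opening: 0.0003
```

```bash
python3 m.py w13.png
```

```text
27.1 [0.50104195 0.16530064 0.13694865] [-4.85231222 -1.1802996  10.59396921]
bearer 1445 80.68
slatA 3068 98.53
slatB 3106 98.6
```

{"method": "step_arm", "body": {"series": [[0,-0.02,0,-0.04,0],[0,0,0,-0.04,0],[0,0,0,0,0],[0,0,0,0,0]]}}

```text
time: 27.55
tool_pos: [0.501, 0.1653, 0.1353]
tool_rot: [3.14, -0.0, 1.611]
contact_force: [-1.7, -0.8, 12.3]
opening: 0.0003
```

```bash
python3 m.py w14.png
```

```text
27.55 [0.50102113 0.16529272 0.13531061] [-1.66255038 -0.80993041 12.29615893]
bearer 1446 79.03
slatA 3068 96.88
slatB 3091 96.95
```

View pics/w14.png

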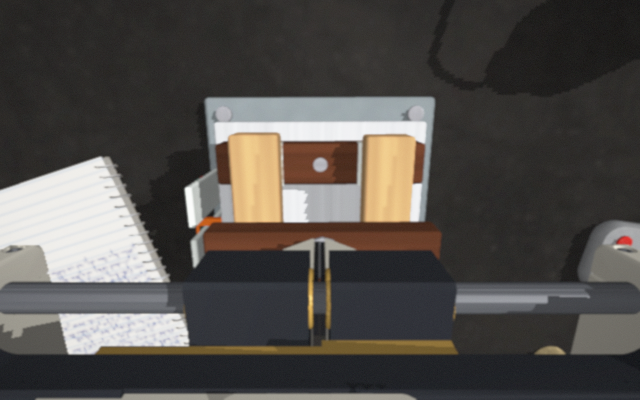

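Travel is 13.8 mm, the force is nearly vertical and the crib is straight. I'll make a 0.2 mm trim, then hold.

{"method": "step_arm", "body": {"series": [[0,-0.01,0,-0.01,0],[0,0,0,0,0],[0,0,0,0,0],[0,0,0,0,0],[0,0,0,0,0],[0,0,0,0,0],[0,0,0,0,0],[0,0,0,0,0],[0,0,0,0,0],[0,0,0,0,0],[0,0,0,0,0],[0,0,0,0,0]]}}

```text
time: 28.8
tool_pos: [0.501, 0.1653, 0.1352]
tool_rot: [3.139, -0.0, 1.611]
contact_force: [-2.2, -1.7, 12.7]
opening: 0.0007
```

{"method": "step_arm", "body": {"series": [[0,0,0,0,0],[0,0,0,0,0],[0,0,0,0,0],[0,0,0,0,0],[0,0,0,0,0],[0,0,0,0,0],[0,0,0,0,0],[0,0,0,0,0],[0,0,0,0,0],[0,0,0,0,0],[0,0,0,0,0],[0,0,0,0,0]]}}

```text
time: 30.0
tool_pos: [0.501, 0.1653, 0.1352]
tool_rot: [3.139, -0.0, 1.611]
contact_force: [-2.8, -0.4, 12.5]
opening: 0.0005
```

{"method": "step_arm", "body": {"series": [[0,0,0,0,0],[0,0,0,0,0],[0,0,0,0,0],[0,0,0,0,0],[0,0,0,0,0],[0,0,0,0,0],[0,0,0,0,0],[0,0,0,0,0],[0,0,0,0,0],[0,0,0,0,0],[0,0,0,0,0],[0,0,0,0,0]]}}

```text
time: 31.2
tool_pos: [0.501, 0.1653, 0.1352]
tool_rot: [3.139, -0.0, 1.611]
contact_force: [-2.4, -2.0, 12.8]
opening: 0.0005
```

{"method": "step_arm", "body": {"series": [[0,0,0,0,0],[0,0,0,0,0],[0,0,0,0,0],[0,0,0,0,0],[0,0,0,0,0],[0,0,0,0,0],[0,0,0,0,0],[0,0,0,0,0],[0,0,0,0,0],[0,0,0,0,0],[0,0,0,0,0],[0,0,0,0,0]]}}

```text
time: 32.4
tool_pos: [0.501, 0.1653, 0.1352]
tool_rot: [3.139, -0.0, 1.611]
contact_force: [-3.5, -0.7, 11.4]
opening: 0.0003
```

```bash
python3 m.py w15.png; python3 -c "
from h import *
cap('side','d15.png');cap('scene','s15.png')
i=cv2.imread('pics/d15.png')[220:360,330:500];cv2.imwrite('pics/d15c.png',cv2.resize(i,None,fx=4,fy=4,interpolation=cv2.INTER_CUBIC))"
```

```text
32.4 [0.50098452 0.16528835 0.13517546] [-3.53416271 -0.66985814 11.42366079]
bearer 1438 78.94
slatA 3065 96.79
slatB 3103 96.82
```

View pics/d15c.png

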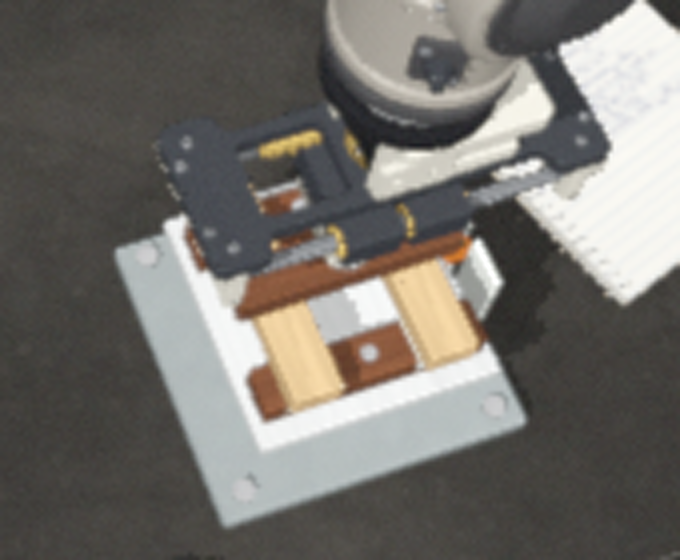

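View pics/w15.png

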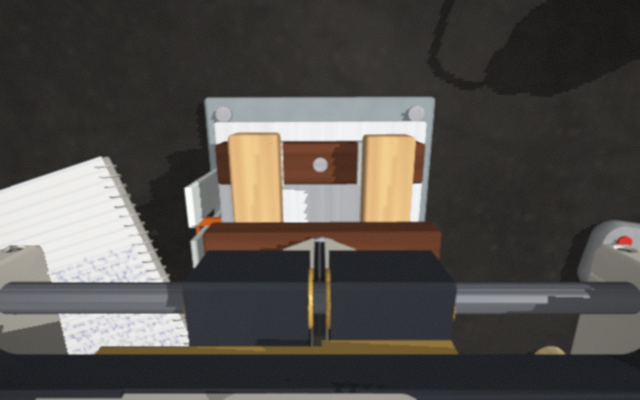

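The travel has held at 13.9 mm for over 4 s. The crib is intact and only the disc is being touched, so I'm handing in.

```bash
python3 -c "
from cell import hand_in
print(hand_in())"
```

```text
the job is handed in; nothing more can be done
None
```

The crib is built on the gauge's bed and I handed the job in at about 32.5 s, with the arm still pressing on the dark brown slat's steel disc.

- **Crib:** both pale slats lie across the bearers within about 1 mm of their marks. The dark brown slat sits on top, crosswise, disc up and within 1 mm of centre.
- **Press:** the bed's travel was 13.9 mm at about 12 N, and it stayed steady for more than 4 s. The deepest reading was 13.9 mm, so the pointer stayed clear of the red, which starts at 20 mm. Both pale slats sank by the same amount, so the bed is level.
- **Limits of the checks:**
  - I got the travel from camera depth on the bearer and from the tool's height, which agreed to about 0.1 mm. The green band's colours could not be read in any picture.
  - A sideways force of about 2–3.5 N remained during the hold, but nothing slipped.
- **Other objects:** I never moved the arm down near the weight, the cup or the stopwatch, and the pictures show no sign they moved. I did not measure their positions again at the end.

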